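Make up two fitting sets in their kit trays

ROBOT

A 6-joint arm with a two-finger parallel gripper is mounted at the origin on a cart in front of the work surface, level with it; the furniture and walls round the work are solid. World frame = base frame: x ahead of the robot, y to its left, z up, the work surface at z = 0. Lengths are in mm, angles in rad, forces in N, time in s.
With the tool pointing down it reaches from about 400 to 925 mm from the base axis. Payload 3.4 kg.
Tool frame: the origin (TCP) lies at the very end of the fingers, on their centre line; the grasp point (between the pads) lies 19 mm behind it (ctrl.pinch_z is the z of the grasp point in the tool frame, in mm); z points along the fingers, y is the direction in which the jaws open and shut (so a half turn about z gives the same grasp; the last joint's range is limited). The gripper opens to 85 mm and grips with 20 to 120 N. Pads are 22 mm wide; open, the fingers measure 114 mm over their backs; the gripper's body (76 mm by 85 mm) begins 54 mm behind the grasp point. The pads swing forward as they close: fully open they stand 13 mm farther back than shut.
Start: joints at [-1.208, 0.307, 1.506, -0, 1.328, -0.073], TCP at [242.706, -521.272, 231.305] pointing down, gripper open.
Joint ranges: [-3.12, 3.12], [-1.05, 2.28], [0.14, 2.33], [-1.42, 4.57], [0.1, 2.73], [-2.68, 2.68]. Speed limits (rad/s): [2.57, 2.57, 3.14, 3.14, 3.14, 3.14].

INTERFACE

Orientations are given as a rotation vector (axis times angle).
In Python, from bench import ctrl gives the robot as it stands.
- The arm moves only by the tool apply_moves, never from a script. Its argument "rows" is text: rows parted by semicolons, each of 7 numbers parted by spaces: the shift along the tool's x, y, z in units of 25 mm (1.0 is 25 mm), then the turn, a rotation vector about the tool's x, y, z in rad, then the opening, from -1 (shut) to 1 (fully open). In form: tx ty tz wx wy wz fingers; .... A call has 1 to 20 rows; each row shifts and turns the commanded pose from where the row before left it, along the tool's axes as they then stand; what a row does not reach is not made up. A row lasts 1/10 s, in which the tool goes at most 50 mm and 8.59 degrees, less where a joint would pass 70% of its speed; a pose out of reach is approached as far as the arm can. A call is refused whole if a number of a shift passes 1 or a number of a turn 0.15, either way. A call with a gripper value outside its range is refused whole. The fingers move at their own pace and stop on an object; "newtons" is the grip in N (left out, the last holds). Time passes only in rows, so rows that do not move let the fingers close. It gives the time, the measured TCP pose, the force and the opening at its end, in the units of the state.
- ctrl.read_state(): the state, without advancing time (a new reading comes with each control period).
- ctrl.grab_frame(name): name is "side" or "top" or "wrist"; returns a dict with "pixels" (420x560x3 uint8, blue, green, red), "mtx" (3x3 intrinsics, pixels), "world_to_cam" (4x4, takes a point from world to camera coordinates). Camera axes: x right, y up, looking along -z (the intrinsics and any distortion apply to the point x, -y, -z); pixel columns grow to the right and rows downward; lengths in mm; the calibration is good to about 2 mm. A picture is of the moment at which its call begins. There is no depth.
- ctrl.job_done(): hands the job in, once; it reports no verdict.
The state is a dict: "clock": time; "joint_pos": joint angles; "dq": joint speeds; "effort": joint torques, N m; "tool_pos": TCP position; "eef_rot": TCP orientation; "force": force on the tool from outside, world axes, zero at the start; "torque": the same for the moment, N m; "finger_gap": opening from 0.0 (shut) to 1.0 (fully open).
Only numpy, scipy, OpenCV 4.12 (cv2) and the standard library are available. Lean on these libraries where they do the work, as an engineer would, in place of code of your own. Each camera call takes 0.05 s, during which the arm holds its last target. There are 200 camera calls.

TASK

Make up the two fitting sets in the milled grey kit trays. In the squarish three-pocket tray lay the brass tee in the long slot with its branch pointing up, stand the flared tube stub in the round pocket and lay one of the big steel nuts in the square pocket; in the long two-pocket tray lay the large quick coupler in the slot and the other big nut in the square pocket. Each part must end up wholly inside its pocket, resting flat on the pocket's floor; leave the small coupler and the small brass nut lying where they are.

Things in the scene. Friction and masses are not known exactly. Their poses are not given: they have to be found in the camera images.
- tray_branch: squarish kit tray of the branch set, a grey plastic plate with dark-lined pockets, fixed to the bench, 150 x 166 x 12 mm (x, y, z), three pockets with upright walls milled 6 mm deep, so their floors are 6 mm above the bench and its top face 12 mm. Origin: centre of its underside; z up. Pocket centres in its frame (x, y in mm): long slot (-39, 0), 46 mm in x by 122 mm in y; square pocket (30, 38), 64 x 64 mm; round pocket (30, -46), diameter 46 mm
- tray_coupling: long kit tray of the coupling set, a grey plastic plate with dark-lined pockets, fixed to the bench, 218 x 90 x 12 mm (x, y, z), two pockets with upright walls milled 6 mm deep (floors 6 mm above the bench, top face 12 mm). Origin: centre of its underside; z up. Pocket centres in its frame (x, y in mm): slot (-38, 0), 114 mm in x by 62 mm in y; square pocket (63, 0), 64 x 64 mm
- tee: brass tee fitting lying on its run, with the branch pointing straight up. Run 101 mm long along its y and 24 mm thick; branch a round stub of 23.6 mm diameter at the middle, reaching up to 55 mm; 200 g. Origin: under the middle, on the underside of the run; z up. Grip the branch between 28 and 52 mm height, or the run beside it
- stub: plated flared tube stub standing upright, round, 63 mm tall, 26 mm over the flares at both ends, narrower (about 20 mm) between, 70 g. Origin: centre of its underside; z up. The body may be gripped anywhere as a cylinder of 26 mm
- coupler: the large quick coupler, plated steel, lying: 93 mm long (its y), hexagon 41 mm wide, 36 mm high near y = -12 mm, round sleeve of 37 mm diameter from y = 0 to +46 mm, thinner thread (28 mm) at the other end; 210 g. Origin: underside, mid-length; z up. Either way round in the slot. Grip across it (along its x) near the origin, fingertips 8 to 18 mm above its underside, to clear the tray's top
- nut_a: one of two identical big plated steel hexagon nuts (M24), lying flat, 47 mm over the corners (along its x), 41 mm over the flats, 20 mm high, 120 g; the two may be exchanged. Origin: centre of its underside; z up. Grip across two flats (for one, closing along its y), fingertips 8 to 12 mm above its underside: they then stay clear of the tray's top; the pocket has no room for fingers beside it
- nut_b: one of two identical big plated steel hexagon nuts (M24), lying flat, 47 mm over the corners (along its x), 41 mm over the flats, 20 mm high, 120 g; the two may be exchanged. Origin: centre of its underside; z up. Grip across two flats (for one, closing along its y), fingertips 8 to 12 mm above its underside: they then stay clear of the tray's top; the pocket has no room for fingers beside it
- small_coupler: bystander, to be left alone: small barb coupler of the same plated steel, lying, only 68 x 31 x 27 mm (long axis y). Origin: underside, middle
- small_nut: bystander, to be left alone: small brass hexagon nut, 28 mm over the corners, 12 mm high. Origin: centre of its underside

How it is judged (in metres and radians):
At the end, for the whole second after the job is handed in: Tee (branch up), stub and one big nut in the three-pocket tray, coupler and the other big nut in the two-pocket tray: each within 12 mm (nuts 13 mm) of its pocket's centre in tray x and y, on the floor (under 9.5 mm), tilt under 0.15 rad, at rest; small coupler and nut within 15 mm of their start (x of tee in the frame of tray_branch between -0.051 and -0.027 m and y of tee in the frame of tray_branch between -0.012 and 0.012 m and height (world z) of each of tee, stub, coupler below 0.0095 m and angle between each of tee, stub, coupler's own z axis and vertical below 0.15 rad and x of stub in the frame of tray_branch between 0.018 and 0.042 m and y of stub in the frame of tray_branch between -0.058 and -0.034 m and x of coupler in the frame of tray_coupling between -0.05 and -0.026 m and y of coupler in the frame of tray_coupling between -0.012 and 0.012 m and (((x of nut_a in the frame of tray_branch between 0.017 and 0.043 m and y of nut_a in the frame of tray_branch between 0.025 and 0.051 m and height (world z) of nut_a below 0.0095 m and angle between nut_a's own z axis and vertical below 0.15 rad) and (x of nut_b in the frame of tray_coupling between 0.05 and 0.076 m and y of nut_b in the frame of tray_coupling between -0.013 and 0.013 m and height (world z) of nut_b below 0.0095 m and angle between nut_b's own z axis and vertical below 0.15 rad)) or ((x of nut_a in the frame of tray_coupling between 0.05 and 0.076 m and y of nut_a in the frame of tray_coupling between -0.013 and 0.013 m and height (world z) of nut_a below 0.0095 m and angle between nut_a's own z axis and vertical below 0.15 rad) and (x of nut_b in the frame of tray_branch between 0.017 and 0.043 m and y of nut_b in the frame of tray_branch between 0.025 and 0.051 m and height (world z) of nut_b below 0.0095 m and angle between nut_b's own z axis and vertical below 0.15 rad))) and linear speed of each of tee, stub, coupler, nut_a, nut_b below 0.02 m/s and contact force between each of tee, stub, coupler, nut_a, nut_b and the fingers below 0.2 N and distance of each of small_coupler, small_nut from where it was at the start of the episode below 0.015 m); the robot touches nothing.
It fails at once if the small coupler that does not belong to the sets is shifted by more than 30 mm (distance of small_coupler from where it was at the start of the episode above 0.03 m).
It fails at once if the small brass nut that does not belong to the sets is shifted by more than 30 mm (distance of small_nut from where it was at the start of the episode above 0.03 m).
It also fails if it takes over 109 s, if anything falls off the work surface, if the arm or the gripper's body presses on something with over 40 N, if the wrist force passes 120 N, or if a joint passes its speed limit or range.

## Working session

There is one attempt and no reset: what is moved stays moved. The work goes in short steps, Python scripts to look and compute and a tool call to move; the robot and the scene stay as the last step left them, time stands still between calls to the robot, and variables do not carry over. Pictures are saved under pics/ and viewed, about 12 in all and at most 16, crops included, and the job is handed in when it is done.

Besides the shell and the picture viewer there is one more tool, called after "Emit:" as name(argument=value, ...) on one line, values as JSON. apply_moves: Moves the arm, as the interface text tells. Its arguments: {"type":"object","properties":{"rows":{"type":"string"},"newtons":{"type":"number"}},"required":["rows"]}

```bash
mkdir -p pics; ls; python3 - <<'E'
from bench import ctrl
import cv2,numpy as np,pickle
d={}
for n in("top","side"):
    f=ctrl.grab_frame(n); d[n]=f; cv2.imwrite(f"pics/{n}0.png",cv2.resize(f["pixels"],(800,600),interpolation=cv2.INTER_CUBIC))
    print(n,f["mtx"],f["world_to_cam"],[k for k in f])
pickle.dump(d,open("d0.pkl","wb"))
s=ctrl.read_state();print(s,ctrl.pinch_z)
E
```

```text
pics
top [[434.04409461   0.         279.49085457]
 [  0.         434.04409461 210.01532769]
 [  0.           0.           1.        ]] [[ 2.08091078e-03 -9.99973509e-01  6.97510629e-03 -7.98732425e+00]
 [ 9.96005918e-01  2.69517506e-03  8.92465558e-02 -5.58646772e+02]
 [-8.92629907e-02  6.76153302e-03  9.95985141e-01 -1.01210595e+03]
 [ 0.00000000e+00  0.00000000e+00  0.00000000e+00  1.00000000e+00]] ['pixels', 'mtx', 'world_to_cam']
side [[413.63618683   0.         280.98824851]
 [  0.         413.63618683 213.70311701]
 [  0.           0.           1.        ]] [[-8.38805042e-01 -5.44431798e-01  3.44244220e-04  4.97212046e+02]
 [ 3.44129269e-01 -5.29709135e-01  7.75231113e-01 -2.27378706e+02]
 [-4.21878120e-01  6.50386231e-01  6.31677610e-01 -9.81561385e+02]
 [ 0.00000000e+00  0.00000000e+00  0.00000000e+00  1.00000000e+00]] ['pixels', 'mtx', 'world_to_cam']
{'clock': 0.1, 'joint_pos': array([-1.20851699e+00,  3.07504083e-01,  1.50755185e+00,  2.86119618e-05,
        1.32841386e+00, -7.34878991e-02]), 'dq': array([ 0.00019684, -0.00313142, -0.0025671 , -0.0007552 , -0.00022988,
        0.0009105 ]), 'effort': array([-1.44539536e-04, -4.58529067e+01, -2.52607495e+01,  3.40395036e-05,
        5.58056025e-03,  1.69218487e-05]), 'tool_pos': array([ 242.47864692, -520.67153422,  230.46635693]), 'eef_rot': array([-3.06550109e+00, -6.78685512e-01,  3.80896839e-04]), 'force': array([ 0.44446025, -0.21165736, -0.0790115 ]), 'torque': array([ 0.04811468,  0.01655899, -0.03380535]), 'finger_gap': 0.9997755411361183} -18.700000000000003
```

View pics/top0.png

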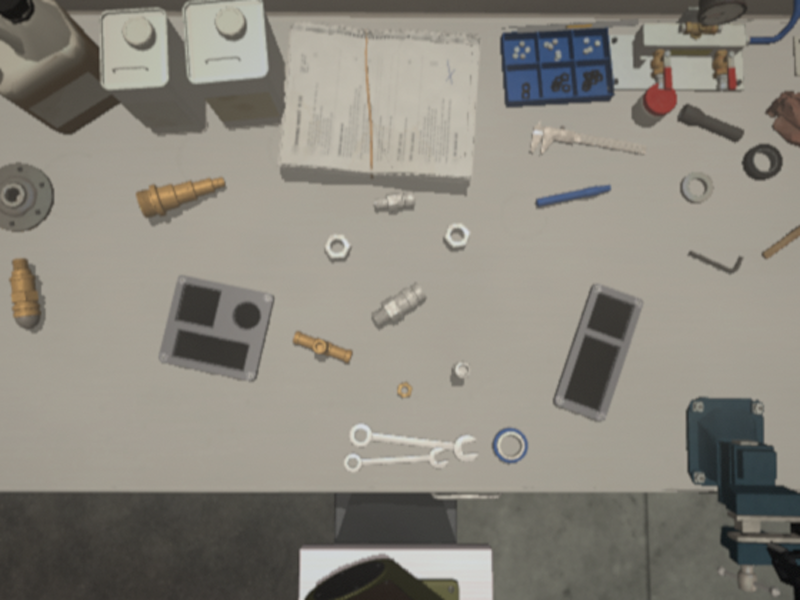

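View pics/side0.png

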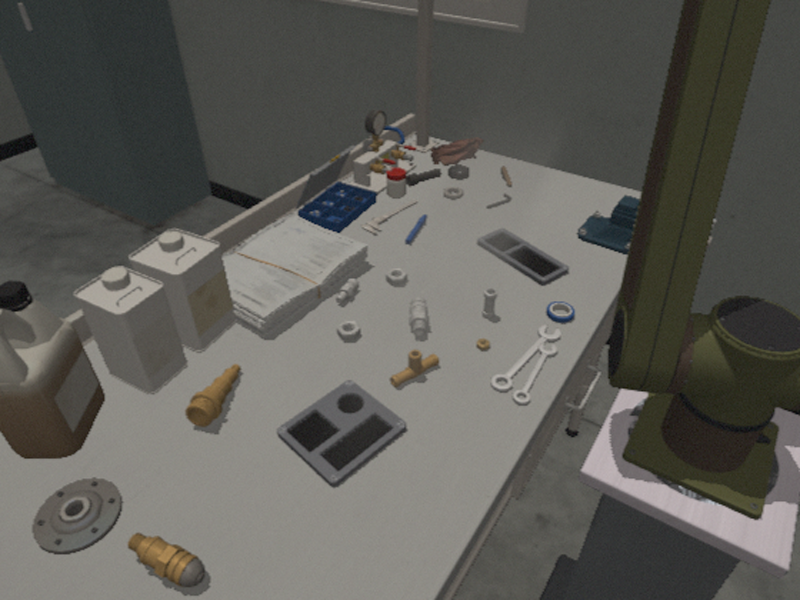

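The top view shows the three-pocket tray at (217,328), the two-pocket tray at (598,352), the tee at (322,347), the coupler at (399,305), the stub at (461,370), big nuts at (338,247) and (457,236), and the small parts at (395,202) and (404,390). The side view agrees. Next I'll take enlarged crops.

```bash
python3 - <<'E'
import cv2,pickle
p=pickle.load(open("d0.pkl","rb"))["top"]["pixels"]
for i,(x,y) in enumerate([(105,150),(250,130),(340,160)]):
    c=cv2.resize(p[y:y+150,x:x+200],None,fx=4,fy=4,interpolation=cv2.INTER_CUBIC)
    for k in range(0,200,20): cv2.putText(c,str(x+k),(4*k,10),0,.35,(0,0,255));cv2.line(c,(4*k,12),(4*k,18),(0,0,255))
    for k in range(0,150,10): cv2.putText(c,str(y+k),(0,4*k+4),0,.35,(0,0,255))
    cv2.imwrite(f"pics/c{i}.png",c)
E
```

```text
(no output)
```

View pics/c0.png

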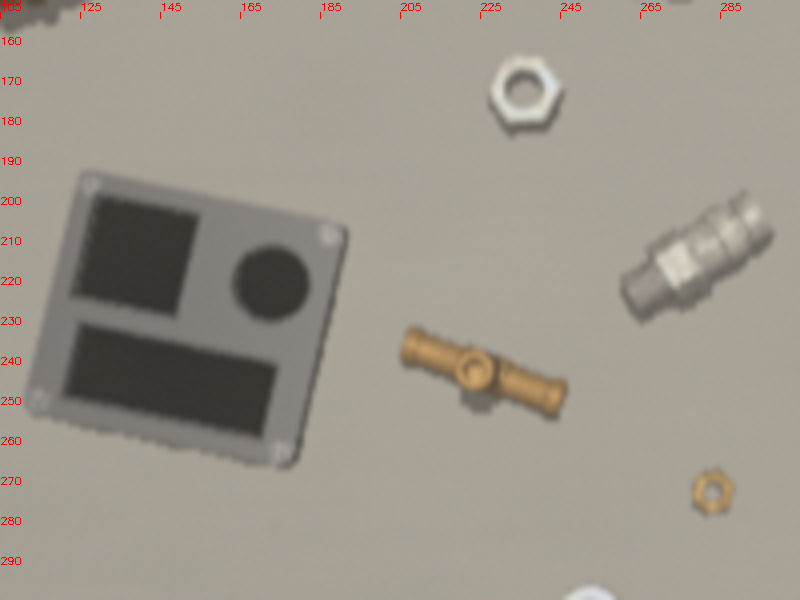

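View pics/c1.png

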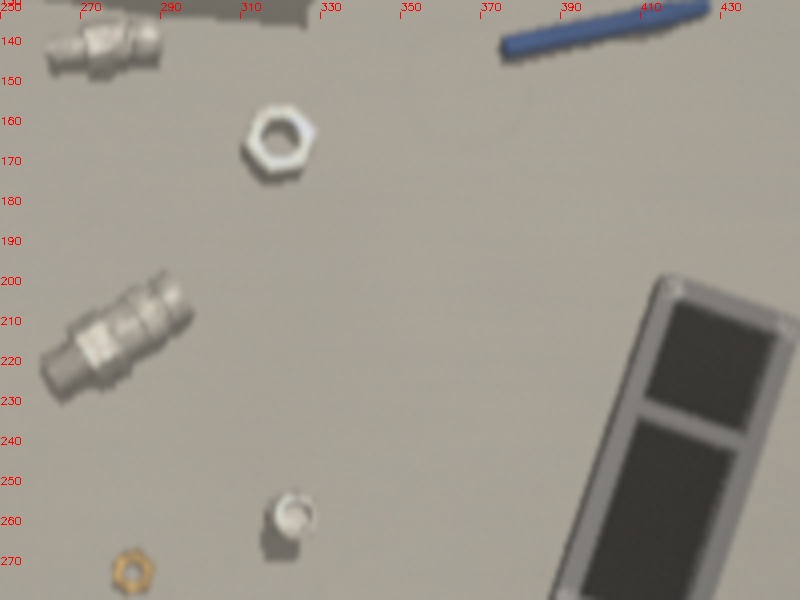

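View pics/c2.png

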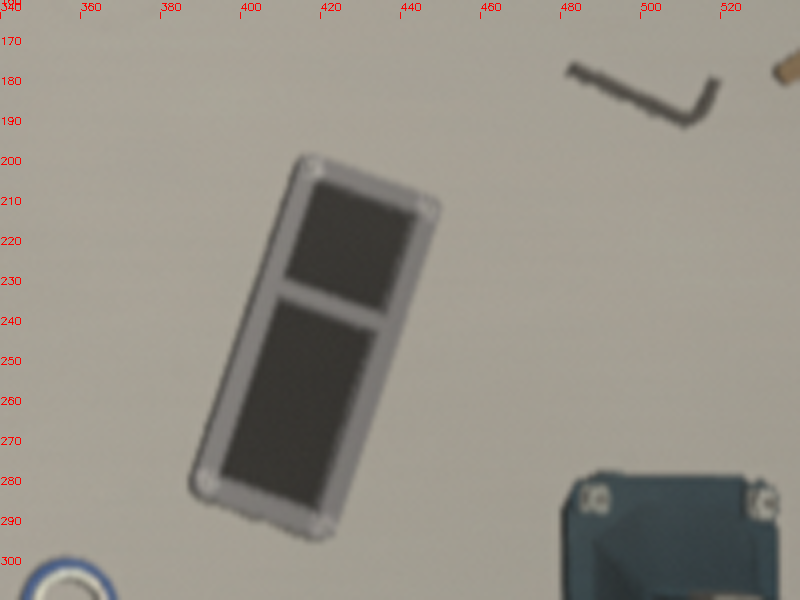

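The crops give the pocket corners, the nut vertices, the tee and coupler ends and the stub top. I'll fit poses to those pixels and check them with overlays.

```bash
cat > h.py <<'E'
import numpy as np,cv2
def ray(f,uv,z):
    K,T=f["mtx"],f["world_to_cam"];R,t=T[:3,:3],T[:3,3];c=-R.T@t
    uv=np.atleast_2d(np.asarray(uv,float)); d=np.c_[uv,np.ones(len(uv))]@np.linalg.inv(K).T*[1,-1,-1]@R
    return (c+d*((z-c[2])/d[:,2])[:,None])[:,:2]
def proj(f,P):
    P=np.atleast_2d(np.asarray(P,float))
    q=(P@f["world_to_cam"][:3,:3].T+f["world_to_cam"][:3,3])*[1,-1,-1]@f["mtx"].T
    return q[:,:2]/q[:,2:]
def crop(u,x0,y0): return np.array(u,float)/4+.5/4-.5+[x0,y0]
def fit(tp,w):
    tp=np.array(tp,float);a=tp-tp.mean(0);b=w-w.mean(0)
    th=np.arctan2((a[:,0]*b[:,1]-a[:,1]*b[:,0]).sum(),(a*b).sum());c,s=np.cos(th),np.sin(th);R=np.array([[c,-s],[s,c]])
    t=w.mean(0)-R@tp.mean(0);return t,th,np.abs(tp@R.T+t-w).max()
def tr(p,t,th):
    c,s=np.cos(th),np.sin(th);return np.asarray(p)@np.array([[c,s],[-s,c]])+t
E
cat > m.py <<'E'
from h import *;import pickle,json
d=pickle.load(open("d0.pkl","rb"));f=d["top"]
sq=lambda cx,cy,w,h:[(cx-w/2,cy-h/2),(cx-w/2,cy+h/2),(cx+w/2,cy+h/2),(cx+w/2,cy-h/2)]
out={}
# image up = world +x, left = +y
A=sq(30,38,64,64)+sq(-39,0,46,122)+[(30,-46)]
px=[(70,297),(96,195),(200,215),(178,317)]
# tray_branch: slot lower => tray x up; square pocket left => tray y left
pb=[(70,297),(96,195),(200,215),(178,317),(63,398),(80,322),(278,364),(262,438),(271,284)]
Ab=[(-2,70),(62,70),(62,6),(-2,6),(-62,61),(-16,61),(-16,-61),(-62,-61),(30,-46)]
pc=[(317,177),(420,212),(385,313),(282,278),(280,295),(380,331),(322,514),(219,478)]
Ac=[(95,32),(95,-32),(31,-32),(31,32),(19,31),(19,-31),(-95,-31),(-95,31)]
out["tb"]=fit(Ab,ray(f,crop(pb,105,150),12)); out["tc"]=fit(Ac,ray(f,crop(pc,340,160),12))
hexa=[(23.5*np.cos(k*np.pi/3),23.5*np.sin(k*np.pi/3)) for k in range(6)]
# image order clockwise from left; world angle: left=+y(90deg), up=+x(0)
def nut(p,x0,y0):
    w=ray(f,crop(p,x0,y0),20); return fit([hexa[-k%6] for k in range(6)],w)
out["n1"]=nut([(489,90),(505,58),(546,60),(562,92),(542,122),(503,122)],105,150)
out["n2"]=nut([(246,140),(263,107),(302,108),(316,137),(296,168),(262,170)],250,130)
w=ray(f,crop([(410,346),(557,392)],105,150),14)
b=ray(f,crop([(478,370)],105,150),55)[0]; v=w[0]-w[1]
out["tee"]=(b,np.arctan2(-v[0],v[1]),np.linalg.norm(v)); print("tee run mid",w.mean(0),"branch",b)
w=ray(f,crop([(633,298),(758,217)],105,150),18); v=w[1]-w[0]
out["cp"]=(w.mean(0),np.arctan2(-v[0],v[1]),np.linalg.norm(v))
out["st"]=(ray(f,crop([(294,513)],250,130),63)[0],0.,0.)
for k,(t,th,e) in out.items(): print(k,np.round(t,1),round(float(th),3),"err/len",round(float(e),1),"r",round(float(np.hypot(*t))))
json.dump({k:[*map(float,t),float(th)] for k,(t,th,e) in out.items()},open("poses.json","w"))
t0,th0,_=out["tb"];t1,th1,_=out["tc"]
s=d["side"];im=cv2.resize(s["pixels"],None,fx=3,fy=3,interpolation=cv2.INTER_CUBIC)
def dr(p,z): 
    q=((proj(s,np.c_[p,np.full(len(p),z)])+.5)*3-.5); cv2.polylines(im,[np.round(q).astype(int)],True,(0,0,255),1)
for P,(t,th) in((Ab[:8],(t0,th0)),(Ac,(t1,th1))):
    dr(tr(P[:4],t,th),12);dr(tr(P[4:],t,th),12)
for n in("n1","n2"): dr(tr(hexa,*out[n][:2]),20)
ci=np.array([(np.cos(a),np.sin(a)) for a in np.linspace(0,6.28,30)])
dr(ci*13+out["st"][0],63);dr(ci*13+out["st"][0],0);dr(ci*11.8+b,55)
dr(tr([(-20.5,-46.5),(20.5,-46.5),(20.5,46.5),(-20.5,46.5)],*out["cp"][:2]),18)
dr(tr([(-12,-50.5),(12,-50.5),(12,50.5),(-12,50.5)],*out["tee"][:2]),12)
cv2.imwrite("pics/ov.png",im[440:1020,520:1220])
E
python3 m.py
```

```text
tee run mid [482.63836983 122.57433637] branch [481.39567005 120.89307459]
tb [513.4 302. ] -0.199 err/len 1.6 r 596
tc [ 474.8 -343.9] -0.338 err/len 1.7 r 586
n1 [650.4  99.3] 1.541 err/len 2.0 r 658
n2 [ 670.9 -104.3] 1.558 err/len 2.4 r 679
tee [481.4 120.9] -0.3 err/len 92.5 r 496
cp [549.7  -4.4] -2.563 err/len 89.6 r 550
st [ 445.9 -106.1] 0.0 err/len 0.0 r 458
```

View pics/ov.png

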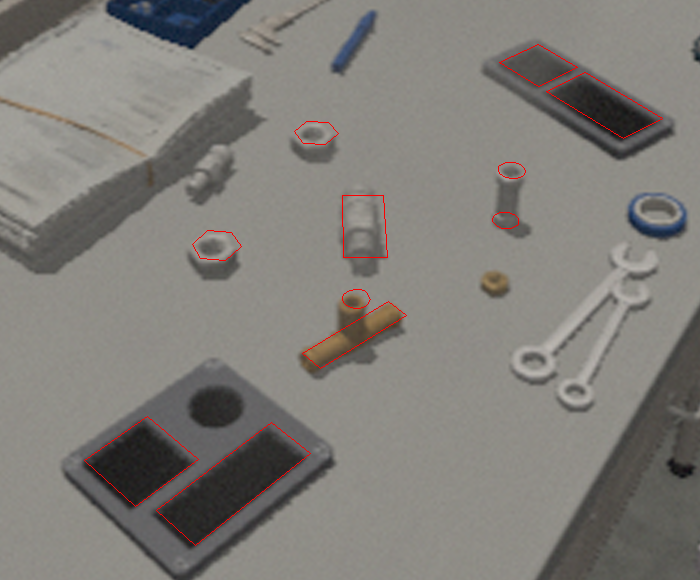

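Top and side agree to about 2–3 mm, and the offset is the same for every part. I'll add a planning helper and start with the stub.

```bash
cat > plan.py <<'E'
import sys,json;from h import *;from bench import ctrl
from scipy.spatial.transform import Rotation as R
P=json.load(open("poses.json"));g=lambda k,p=(0,0):tr(p,np.array(P[k][:2]),P[k][2])
T={"st":g("st"),"st2":g("tb",(30,-46)),"tee":g("tee"),"tee2":g("tb",(-39,0)),"n1":g("n1"),"n12":g("tb",(30,38)),
"cp":g("cp"),"cp2":g("tc",(-38,0)),"n2":g("n2"),"n22":g("tc",(63,0))}
k,z=sys.argv[1],float(sys.argv[2]);psi=float(sys.argv[3]) if len(sys.argv)>3 else None
s=ctrl.read_state();M=R.from_rotvec(s["eef_rot"]).as_matrix();p=s["tool_pos"]
d=np.r_[T[k],z]-p;u=M.T@d/25;ps=np.arctan2(M[1,1],M[0,1])
print("t",round(s["clock"],1),"tgt",T[k].round(1),"at",p.round(1),"units",u.round(2),"psi",ps.round(3),"wz",None if psi is None else round((ps-psi+np.pi/2)%np.pi-np.pi/2,3),"gap",round(s["finger_gap"]*85,1),"F",s["force"].round(1),"q",s["joint_pos"].round(2))
E
python3 plan.py st 25 -0.3; for k in st2 tee tee2 n1 n12 cp cp2 n2 n22; do python3 plan.py $k 0|cut -c1-35; done
```

```text
t 0.1 tgt [ 445.9 -106.1] at [ 242.5 -520.7  230.5] units [ 14.38 -11.58   8.24] psi -1.135 wz -0.835 gap 85.0 F [ 0.4 -0.2 -0.1] q [-1.21  0.31  1.51  0.    1.33 -0.07]
t 0.1 tgt [533.7 251. ] at [ 242.5 
t 0.1 tgt [481.4 120.9] at [ 242.5 
t 0.1 tgt [475.2 309.8] at [ 242.5 
t 0.1 tgt [650.4  99.3] at [ 242.5 
t 0.1 tgt [550.4 333.3] at [ 242.5 
t 0.1 tgt [549.7  -4.4] at [ 242.5 
t 0.1 tgt [ 439.  -331.4] at [ 242.
t 0.1 tgt [ 670.9 -104.3] at [ 242.
t 0.1 tgt [ 534.3 -364.8] at [ 242.
```

Emit:
apply_moves(rows="0.9 -0.725 0.2 0 0 0 1;0.9 -0.725 0.2 0 0 0 1;0.9 -0.725 0.2 0 0 0 1;0.9 -0.725 0.2 0 0 0 1;0.9 -0.725 0.2 0 0 0 1;0.9 -0.725 0.2 0 0 0 1;0.9 -0.725 0.2 0 0 0 1;0.9 -0.725 0.2 0 0 0 1;0.9 -0.725 0.2 0 0 0 1;0.9 -0.725 0.2 0 0 0 1;0.9 -0.725 0.2 0 0 0 1;0.9 -0.725 0.2 0 0 0 1;0.9 -0.725 0.2 0 0 0 1;0.9 -0.725 0.2 0 0 0 1;0.9 -0.725 0.2 0 0 0 1;0.9 -0.725 0.2 0 0 0 1;0 0 0 0 0 -0.14 1;0 0 0 0 0 -0.14 1;0 0 0 0 0 -0.14 1;0 0 0 0 0 -0.14 1", newtons=50)

```text
clock: 2.1
tool_pos: [446.4, -106.1, 151.0]
eef_rot: [-2.755, -1.509, 0.001]
force: [-0.6, 0.5, -0.6]
finger_gap: 1.001
```

```bash
python3 plan.py st 25 -0.3; python3 - <<'E'
from bench import ctrl;import cv2,pickle
from h import *
f=ctrl.grab_frame("wrist");pickle.dump(f,open("w1.pkl","wb"))
im=f["pixels"].copy()
for z in(0,63):
    q=proj(f,[445.9,-106.1,z])[0];cv2.circle(im,tuple(np.round(q).astype(int)),3,(0,0,255),-1);print(q)
cv2.imwrite("pics/w1.png",im)
E
```

```text
t 2.1 tgt [ 445.9 -106.1] at [ 446.4 -106.1  151. ] units [-0.01 -0.01  5.04] psi -0.569 wz -0.269 gap 85.1 F [-0.6  0.5 -0.6] q [-0.33  0.23  1.85 -0.    1.06  0.24]
[278.38895847 201.12870009]
[278.12095964 221.90039635]
```

View pics/w1.png

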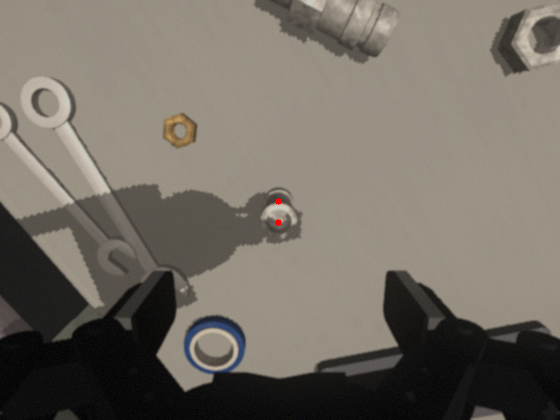

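The wrist view shows the stub centred at about (279,215), on the predicted points. Descend, grip, lift.

Emit:
apply_moves(rows="0 0 1 0 0 -0.09 1;0 0 1 0 0 -0.09 1;0 0 1 0 0 -0.09 1;0 0 1 0 0 0 1;0 0 0.8 0 0 0 1;0 0 0.2 0 0 0 1;0 0 0 0 0 0 -1;0 0 0 0 0 0 -1;0 0 0 0 0 0 -1;0 0 0 0 0 0 -1;0 0 0 0 0 0 -1;0 0 0 0 0 0 -1;0 0 0 0 0 0 -1;0 0 0 0 0 0 -1;0 0 -0.4 0 0 0 -1;0 0 -1 0 0 0 -1;0 0 -1 0 0 0 -1;0 0 -1 0 0 0 -1", newtons=50)

```text
clock: 3.95
tool_pos: [446.2, -106.3, 112.6]
eef_rot: [-2.533, -1.858, 0.0]
force: [0.4, -0.4, -1.0]
finger_gap: 0.284
```

```bash
python3 plan.py st2 32 -0.3; 
```

```text
t 4.0 tgt [533.7 251. ] at [ 446.2 -106.3  112.6] units [14.68 -0.95  3.22] psi -0.305 wz -0.005 gap 24.1 F [ 0.4 -0.4 -1. ] q [-0.33  0.28  1.9  -0.    0.96 -0.02]
```

Emit:
apply_moves(rows="0.98 -0.063 0 0 0 0 -1;0.98 -0.063 0 0 0 0 -1;0.98 -0.063 0 0 0 0 -1;0.98 -0.063 0 0 0 0 -1;0.98 -0.063 0 0 0 0 -1;0.98 -0.063 0 0 0 0 -1;0.98 -0.063 0 0 0 0 -1;0.98 -0.063 0 0 0 0 -1;0.98 -0.063 0 0 0 0 -1;0.98 -0.063 0 0 0 0 -1;0.98 -0.063 0 0 0 0 -1;0.98 -0.063 0 0 0 0 -1;0.98 -0.063 0 0 0 0 -1;0.98 -0.063 0 0 0 0 -1;0.98 -0.063 0 0 0 0 -1;0 0 0.6 0 0 0 -1;0 0 0.8 0 0 0 -1;0 0 0.8 0 0 0 -1;0 0 0 0 0 0 -1")

```text
clock: 5.85
tool_pos: [531.9, 250.4, 54.2]
eef_rot: [-2.532, -1.857, 0.009]
force: [-1.4, -0.1, -0.8]
finger_gap: 0.288
```

```bash
python3 plan.py st2 32 -0.3; python3 - <<'E'
from bench import ctrl;import cv2
f=ctrl.grab_frame("wrist");cv2.imwrite("pics/w2.png",f["pixels"])
E
```

```text
t 5.8 tgt [533.7 251. ] at [531.9 250.4  54.2] units [0.05 0.07 0.89] psi -0.305 wz -0.005 gap 24.4 F [-1.4 -0.1 -0.8] q [0.37 0.51 1.69 0.   0.95 0.67]
```

View pics/w2.png

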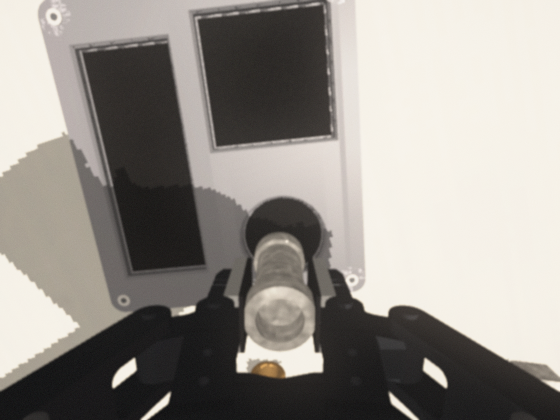

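The stub hangs upright over the round pocket at about (283,230). Lower and release.

Emit:
apply_moves(rows="0.05 0.07 0.4 0 0 0 -1;0 0 0.3 0 0 0 -1;0 0 0.15 0 0 0 -1;0 0 0.05 0 0 0 -1;0 0 0 0 0 0 -1;0 0 0 0 0 0 0.2;0 0 0 0 0 0 0.2;0 0 0 0 0 0 0.2;0 0 0 0 0 0 0.2;0 0 0 0 0 0 0.2;0 0 -0.5 0 0 0 0.2;0 0 -1 0 0 0 0.2;0 0 -1 0 0 0 0.2;0 0 -1 0 0 0 0.2")

```text
clock: 7.3
tool_pos: [536.5, 251.9, 123.0]
eef_rot: [2.533, 1.858, 0.001]
force: [0.1, -0.3, 0.6]
finger_gap: 0.603
```

```bash
python3 plan.py tee 30 -0.3
```

```text
t 7.3 tgt [481.4 120.9] at [536.5 251.9 123. ] units [-5.66 -0.53  3.72] psi -0.305 wz -0.005 gap 51.3 F [ 0.1 -0.3  0.6] q [0.37 0.43 1.61 0.   1.1  0.67]
```

Emit:
apply_moves(rows="-0.95 -0.09 0 0 0 0 0.4;-0.95 -0.09 0 0 0 0 0.4;-0.95 -0.09 0 0 0 0 0.4;-0.95 -0.09 0 0 0 0 0.4;-0.95 -0.09 0 0 0 0 0.4;-0.95 -0.09 0 0 0 0 0.4;0 0 0.9 0 0 0 0.4;0 0 0.9 0 0 0 0.4;0 0 0.9 0 0 0 0.4;0 0 0.8 0 0 0 0.4;0 0 0.1 0 0 0 0.4;0 0 0 0 0 0 0.4")

```text
clock: 8.5
tool_pos: [480.8, 120.0, 31.6]
eef_rot: [-2.533, -1.858, 0.001]
force: [0.1, -0.1, -1.1]
finger_gap: 0.701
```

```bash
python3 plan.py tee 30 -0.3; python3 - <<'E'
from bench import ctrl;import cv2
f=ctrl.grab_frame("wrist");cv2.imwrite("pics/w3.png",f["pixels"])
E
```

```text
t 8.5 tgt [481.4 120.9] at [480.8 120.   31.6] units [0.04 0.01 0.06] psi -0.305 wz -0.005 gap 59.6 F [ 0.1 -0.1 -1.1] q [ 0.16  0.45  1.92 -0.    0.78  0.46]
```

View pics/w3.png

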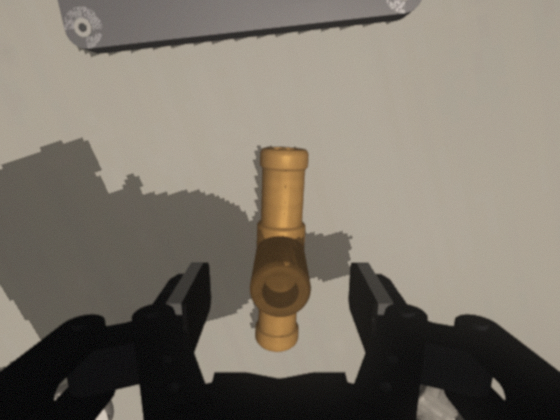

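The tee's branch is centred between the pads and its run lies square to the jaws. Grip and lift.

Emit:
apply_moves(rows="0 0 0.05 0 0 0 -1;0 0 0 0 0 0 -1;0 0 0 0 0 0 -1;0 0 0 0 0 0 -1;0 0 0 0 0 0 -1;0 0 0 0 0 0 -1;0 0 0 0 0 0 -1;0 0 0 0 0 0 -1;0 0 -0.4 0 0 0 -1;0 0 -0.8 0 0 -0.05 -1;0 0 -1 0 0 -0.05 -1;0 0 -0.8 0 0 0 -1", newtons=60)

```text
clock: 9.75
tool_pos: [480.7, 120.0, 106.6]
eef_rot: [2.436, 1.984, 0.0]
force: [0.5, 0.2, -1.7]
finger_gap: 0.255
```

```bash
python3 plan.py tee2 36 -0.199
```

```text
t 9.8 tgt [475.2 309.8] at [480.7 120.  106.6] units [ 7.39 -1.75  2.82] psi -0.204 wz -0.005 gap 21.7 F [ 0.5  0.2 -1.7] q [ 0.16  0.33  1.84 -0.    0.97  0.36]
```

Emit:
apply_moves(rows="0.92 -0.22 0 0 0 0 -1;0.92 -0.22 0 0 0 0 -1;0.92 -0.22 0 0 0 0 -1;0.92 -0.22 0 0 0 0 -1;0.92 -0.22 0 0 0 0 -1;0.92 -0.22 0 0 0 0 -1;0.92 -0.22 0 0 0 0 -1;0.92 -0.22 0 0 0 0 -1;0 0 0.6 0 0 0 -1;0 0 0.7 0 0 0 -1;0 0 0.5 0 0 0 -1;0 0 0 0 0 0 -1")

```text
clock: 10.95
tool_pos: [473.5, 308.2, 58.5]
eef_rot: [-2.436, -1.982, 0.007]
force: [-0.1, -0.3, -2.6]
finger_gap: 0.257
```

```bash
python3 plan.py tee2 37 -0.199; python3 - <<'E'
from bench import ctrl;import cv2
f=ctrl.grab_frame("wrist");cv2.imwrite("pics/w4.png",f["pixels"])
E
```

```text
t 10.9 tgt [475.2 309.8] at [473.5 308.2  58.5] units [0.08 0.06 0.86] psi -0.205 wz -0.006 gap 21.8 F [-0.1 -0.3 -2.6] q [ 0.5   0.48  1.74 -0.    0.93  0.71]
```

View pics/w4.png

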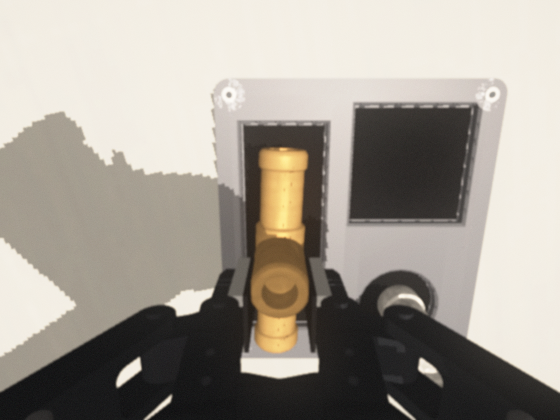

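The tee is over the slot, parallel to it, and the stub stands in the round pocket. Lower and release.

Emit:
apply_moves(rows="0.06 0.04 0.4 0 0 0 -1;0 0 0.25 0 0 0 -1;0 0 0.15 0 0 0 -1;0 0 0.06 0 0 0 -1;0 0 0 0 0 0 -1;0 0 0 0 0 0 0.1;0 0 0 0 0 0 0.1;0 0 0 0 0 0 0.1;0 0 0 0 0 0 0.1;0 0 0 0 0 0 0.1;0 0 -0.5 0 0 0 0.1;0 0 -0.8 0 0 -0.1 0.1;0 0 -1 0 0 -0.1 0.1;0 0 -0.7 0 0 0 0.1")

```text
clock: 12.4
tool_pos: [477.1, 310.8, 115.9]
eef_rot: [2.224, 2.218, 0.003]
force: [0.2, 0.1, 0.0]
finger_gap: 0.55
```

```bash
python3 plan.py n1 9 -0.03
```

```text
t 12.4 tgt [650.4  99.3] at [477.1 310.8 115.9] units [-8.45  6.95  4.28] psi -0.003 wz 0.027 gap 46.7 F [0.2 0.1 0. ] q [0.5  0.41 1.67 0.   1.06 0.51]
```

Emit:
apply_moves(rows="-0.94 0.77 0 0 0 0 1;-0.94 0.77 0 0 0 0 1;-0.94 0.77 0 0 0 0 1;-0.94 0.77 0 0 0 0 1;-0.94 0.77 0 0 0 0 1;-0.94 0.77 0 0 0 0 1;-0.94 0.77 0 0 0 0 1;-0.94 0.77 0 0 0 0 1;-0.94 0.77 0 0 0 0.03 1;0 0 0.9 0 0 0 1;0 0 1 0 0 0 1;0 0 0.9 0 0 0 1;0 0 0 0 0 0 1")

```text
clock: 13.7
tool_pos: [646.1, 97.6, 41.1]
eef_rot: [-2.257, -2.179, 0.008]
force: [-1.3, -0.6, 1.0]
finger_gap: 1.0
```

```bash
python3 plan.py n1 9 -0.03;  python3 - <<'E'
from bench import ctrl;import cv2
f=ctrl.grab_frame("wrist");cv2.imwrite("pics/w5.png",f["pixels"])
E
```

```text
t 13.7 tgt [650.4  99.3] at [646.1  97.6  41.1] units [0.07 0.18 1.28] psi -0.035 wz -0.005 gap 85.0 F [-1.3 -0.6  1. ] q [0.09 0.59 1.54 0.   1.01 0.12]
```

View pics/w5.png

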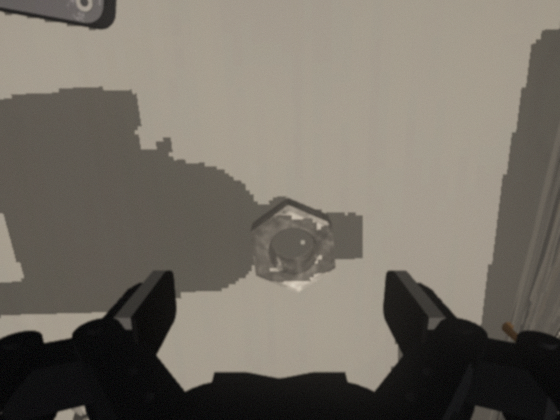

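The nut's flats face the jaws, and its centre at about (292,247) fits the 4 mm sideways correction still to be made. Descend and grip.

Emit:
apply_moves(rows="0.05 0.16 0.5 0 0 0 1;0 0 0.5 0 0 0 1;0 0 0.25 0 0 0 1;0 0 0 0 0 0 1;0 0 0 0 0 0 -1;0 0 0 0 0 0 -1;0 0 0 0 0 0 -1;0 0 0 0 0 0 -1;0 0 0 0 0 0 -1;0 0 0 0 0 0 -1;0 0 0 0 0 0 -1", newtons=60)

```text
clock: 14.85
tool_pos: [653.1, 99.2, 13.5]
eef_rot: [2.259, 2.182, 0.002]
force: [-0.7, -0.0, 4.3]
finger_gap: 0.462
```

```bash
python3 plan.py n1 9 -0.03
```

```text
t 14.8 tgt [650.4  99.3] at [653.1  99.2  13.5] units [ 0.   -0.11  0.18] psi -0.035 wz -0.005 gap 39.3 F [-0.7 -0.   4.3] q [0.09 0.63 1.55 0.   0.95 0.12]
```

Emit:
apply_moves(rows="0 0 -0.1 0 0 0 -1;0 0 0 0 0 0 -1")

```text
clock: 15.05
tool_pos: [652.9, 99.2, 15.1]
eef_rot: [2.26, 2.182, 0.001]
force: [-0.7, 0.5, -1.6]
finger_gap: 0.458
```

```bash
python3 plan.py n1 9 -0.03; python3 - <<'E'
from bench import ctrl;import cv2
from h import *
f=ctrl.grab_frame("side");q=proj(f,[650,99,10])[0].astype(int);print(q)
c=f["pixels"][q[1]-50:q[1]+30,q[0]-50:q[0]+50];cv2.imwrite("pics/s6.png",cv2.resize(c,None,fx=6,fy=6,interpolation=cv2.INTER_CUBIC))
E
```

```text
t 15.1 tgt [650.4  99.3] at [652.9  99.2  15.1] units [ 0.   -0.1   0.24] psi -0.035 wz -0.005 gap 38.9 F [-0.7  0.5 -1.6] q [ 0.09  0.63  1.55 -0.    0.96  0.12]
[245 230]
```

View pics/s6.png

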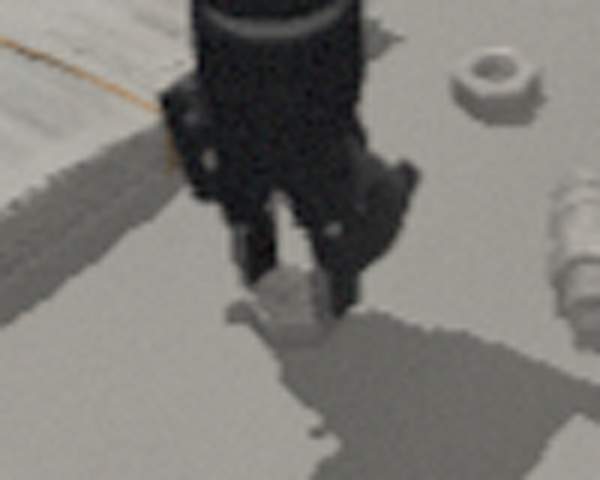

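The nut is held (load −1.6 N) with the tips well above its underside. Carry it to the square pocket.

Emit:
apply_moves(rows="0 0 -0.4 0 0 0 -1;0 0 -0.9 0 0 0 -1;0 0 -1 0 0 0 -1;0 0 -1 0 0 0 -1;0 0 -0.4 0 0 0 -1;0 0 0 0 0 0 -1")

```text
clock: 15.7
tool_pos: [654.1, 99.3, 109.5]
eef_rot: [2.258, 2.18, 0.005]
force: [-0.2, 1.3, -0.8]
finger_gap: 0.46
```

```bash
python3 plan.py n12 20 -0.03
```

```text
t 15.7 tgt [550.4 333.3] at [654.1  99.3 109.5] units [ 9.21 -4.49  3.57] psi -0.035 wz -0.005 gap 39.1 F [-0.2  1.3 -0.8] q [0.09 0.52 1.47 0.   1.14 0.12]
```

Emit:
apply_moves(rows="0.92 -0.45 0 0 0 0 -1;0.92 -0.45 0 0 0 0 -1;0.92 -0.45 0 0 0 0 -1;0.92 -0.45 0 0 0 0 -1;0.92 -0.45 0 0 0 0 -1;0.92 -0.45 0 0 0 0 -1;0.92 -0.45 0 0 0 0 -1;0.92 -0.45 0 0 0 0 -1;0.92 -0.45 0 0 0 0 -1;0.92 -0.45 0 0 0 0 -1;0 0 0.8 0 0 0 -1;0 0 0.9 0 0 0 -1;0 0 0.8 0 0 0 -1;0 0 0 0 0 0 -1;0 0 0 0 0 0 -1")

```text
clock: 17.2
tool_pos: [547.4, 332.4, 43.5]
eef_rot: [-2.259, -2.182, 0.005]
force: [-0.1, 0.0, -0.8]
finger_gap: 0.455
```

```bash
python3 plan.py n12 20 -0.03; python3 - <<'E'
from bench import ctrl;import cv2
f=ctrl.grab_frame("wrist");cv2.imwrite("pics/w7.png",f["pixels"])
E
```

```text
t 17.2 tgt [550.4 333.3] at [547.4 332.4  43.5] units [0.04 0.12 0.94] psi -0.035 wz -0.005 gap 38.7 F [-0.1  0.  -0.8] q [0.48 0.58 1.58 0.   0.99 0.51]
```

View pics/w7.png

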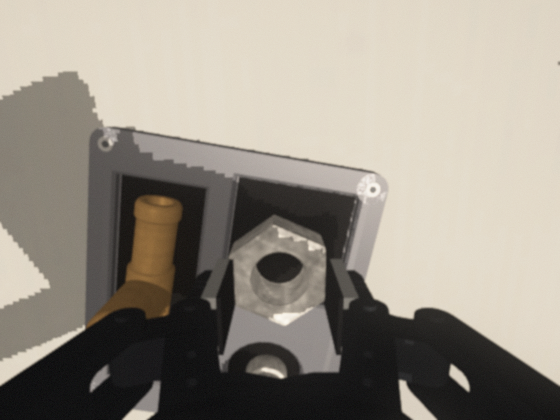

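The nut is level over the square pocket, and the tee lies in its slot. Lower and release.

Emit:
apply_moves(rows="0.04 0.1 0.4 0 0 0 -1;0 0 0.3 0 0 0 -1;0 0 0.15 0 0 0 -1;0 0 0.06 0 0 0 -1;0 0 0 0 0 0 -1;0 0 0 0 0 0 -1")

```text
clock: 17.85
tool_pos: [551.0, 333.9, 22.2]
eef_rot: [2.26, 2.182, 0.0]
force: [0.6, -0.1, -1.6]
finger_gap: 0.456
```

```bash
python3 plan.py n12 20 -0.03
```

```text
t 17.9 tgt [550.4 333.3] at [551.  333.9  22.2] units [-0.02 -0.02  0.09] psi -0.035 wz -0.005 gap 38.8 F [ 0.6 -0.1 -1.6] q [0.48 0.6  1.59 0.   0.95 0.51]
```

Not quite on the floor yet; 2 mm more, then release.

Emit:
apply_moves(rows="0 0 0.08 0 0 0 -1;0 0 0 0 0 0 -1;0 0 0 0 0 0 0.15;0 0 0 0 0 0 0.15;0 0 0 0 0 0 0.15;0 0 0 0 0 0 0.15;0 0 -0.4 0 0 0 0.15;0 0 -0.8 0 0 -0.12 0.15;0 0 -1 0 0 -0.12 0.15;0 0 -1 0 0 -0.12 0.15;0 0 -0.5 0 0 -0.12 0.15;0 0 0 0 0 -0.12 0.15")

```text
clock: 19.05
tool_pos: [552.7, 334.8, 116.3]
eef_rot: [1.506, 2.753, 0.008]
force: [0.2, 0.2, -0.3]
finger_gap: 0.577
```

```bash
python3 plan.py cp 9 0.579; python3 - <<'E'
from bench import ctrl;import cv2
f=ctrl.grab_frame("wrist");cv2.imwrite("pics/w8.png",f["pixels"])
E
```

```text
t 19.1 tgt [549.7  -4.4] at [552.7 334.8 116.3] units [-11.36  -7.45   4.25] psi 0.57 wz -0.009 gap 49.0 F [ 0.2  0.2 -0.3] q [ 0.48  0.5   1.5   0.    1.14 -0.09]
```

Emit:
apply_moves(rows="-0.945 -0.62 0 0 0 0 1;-0.945 -0.62 0 0 0 0 1;-0.945 -0.62 0 0 0 0 1;-0.945 -0.62 0 0 0 0 1;-0.945 -0.62 0 0 0 0 1;-0.945 -0.62 0 0 0 0 1;-0.945 -0.62 0 0 0 0 1;-0.945 -0.62 0 0 0 0 1;-0.945 -0.62 0 0 0 0 1;-0.945 -0.62 0 0 0 0 1;-0.945 -0.62 0 0 0 0 1;-0.945 -0.62 0 0 0 0 1;0 0 0.8 0 0 0 1;0 0 1 0 0 0 1;0 0 0.6 0 0 0 1;0 0 0 0 0 0 1;0 0 0 0 0 0 1")

```text
clock: 20.8
tool_pos: [545.6, -5.2, 52.7]
eef_rot: [-1.515, -2.751, 0.0]
force: [1.2, -0.2, 0.7]
finger_gap: 1.003
```

```bash
python3 plan.py cp 9 0.579; python3 - <<'E'
from bench import ctrl;import cv2
f=ctrl.grab_frame("wrist");cv2.imwrite("pics/w9.png",f["pixels"])
E
```

```text
t 20.8 tgt [549.7  -4.4] at [545.6  -5.2  52.7] units [-0.06  0.16  1.75] psi 0.564 wz -0.015 gap 85.2 F [ 1.2 -0.2  0.7] q [-0.09  0.46  1.79  0.    0.89 -0.65]
```

View pics/w9.png

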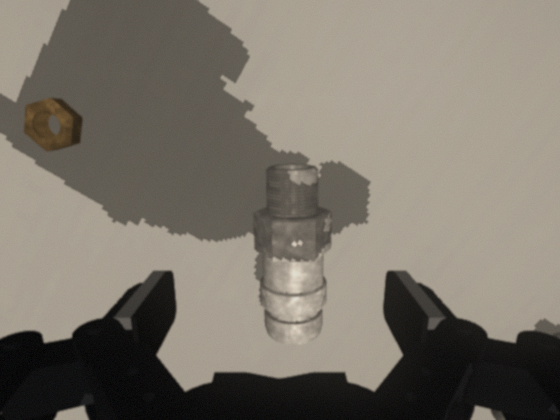

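The coupler is aligned with the jaws, its ends at about (292,166) and (293,343). I'll use those to check where its middle lies along its length.

```bash
python3 - <<'E'
from bench import ctrl;from h import *
f=ctrl.grab_frame("wrist")
for z in(14,18,22):
    w=ray(f,[(292,167),(293,340),(292,210),(292,256)],z);print(z,w.round(1).tolist(),w[:2].mean(0).round(1),np.linalg.norm(w[0]-w[1]).round(1))
E
```

```text
14 [[529.1, 35.2], [585.8, -51.4], [541.6, 15.8], [556.0, -6.5]] [557.5  -8.1] 103.5
18 [[528.7, 35.5], [584.2, -49.2], [540.9, 16.6], [555.0, -5.2]] [556.4  -6.8] 101.3
22 [[528.3, 35.9], [582.5, -46.9], [540.2, 17.4], [554.0, -3.9]] [555.4  -5.5] 99.0
```

Emit:
apply_moves(rows="-0.03 0.22 0.5 0 0 -0.015 1;0 0 0.7 0 0 0 1;0 0 0.4 0 0 0 1;0 0 0 0 0 0 1;0 0 0 0 0 0 -1;0 0 0 0 0 0 -1;0 0 0 0 0 0 -1;0 0 0 0 0 0 -1;0 0 0 0 0 0 -1;0 0 0 0 0 0 -1;0 0 0 0 0 0 -1")

```text
clock: 22.0
tool_pos: [551.2, -2.9, 13.7]
eef_rot: [1.493, 2.763, 0.001]
force: [-0.4, 0.4, 5.6]
finger_gap: 0.434
```

```bash
python3 plan.py cp 12 0.579
```

```text
t 22.0 tgt [549.7  -4.4] at [551.2  -2.9  13.7] units [-0.02 -0.08  0.07] psi 0.58 wz 0.001 gap 36.9 F [-0.4  0.4  5.6] q [-0.08  0.52  1.81  0.    0.81 -0.66]
```

Emit:
apply_moves(rows="0 0 -0.2 0 0 0 -1;0 0 -0.7 0 0 0 -1;0 0 -1 0 0 -0.13 -1;0 0 -1 0 0 -0.13 -1;0 0 -0.7 0 0 -0.13 -1;0 0 0 0 0 -0.13 -1;0 0 0 0 0 -0.13 -1;0 0 0 0 0 0 -1")

```text
clock: 22.8
tool_pos: [550.2, -2.9, 102.8]
eef_rot: [-0.532, -3.096, 0.0]
force: [0.2, -0.8, -2.2]
finger_gap: 0.433
```

```bash
python3 plan.py cp2 20 1.233
```

```text
t 22.8 tgt [ 439.  -331.4] at [550.2  -2.9 102.8] units [ -0.19 -13.87   3.31] psi 1.23 wz -0.003 gap 36.8 F [ 0.2 -0.8 -2.2] q [-0.08  0.4   1.73 -0.    1.01 -1.31]
```

Emit:
apply_moves(rows="-0.013 -0.99 0 0 0 0 -1;-0.013 -0.99 0 0 0 0 -1;-0.013 -0.99 0 0 0 0 -1;-0.013 -0.99 0 0 0 0 -1;-0.013 -0.99 0 0 0 0 -1;-0.013 -0.99 0 0 0 0 -1;-0.013 -0.99 0 0 0 0 -1;-0.013 -0.99 0 0 0 0 -1;-0.013 -0.99 0 0 0 0 -1;-0.013 -0.99 0 0 0 0 -1;-0.013 -0.99 0 0 0 0 -1;-0.013 -0.99 0 0 0 0 -1;-0.013 -0.99 0 0 0 0 -1;-0.013 -0.99 0 0 0 0 -1;0 0 0.8 0 0 0 -1;0 0 0.9 0 0 0 -1;0 0 0.5 0 0 0 -1;0 0 0 0 0 0 -1;0 0 0 0 0 0 -1")

```text
clock: 24.7
tool_pos: [439.2, -330.8, 47.5]
eef_rot: [-0.534, -3.095, -0.001]
force: [0.7, 0.1, -2.2]
finger_gap: 0.436
```

```bash
python3 plan.py cp2 20 1.233; python3 - <<'E'
from bench import ctrl;import cv2
f=ctrl.grab_frame("wrist");cv2.imwrite("pics/w10.png",f["pixels"])
E
```

```text
t 24.7 tgt [ 439.  -331.4] at [ 439.2 -330.8   47.5] units [-0.   -0.02  1.1 ] psi 1.229 wz -0.004 gap 37.0 F [ 0.7  0.1 -2.2] q [-0.72  0.47  1.78 -0.    0.88 -1.95]
```

View pics/w10.png

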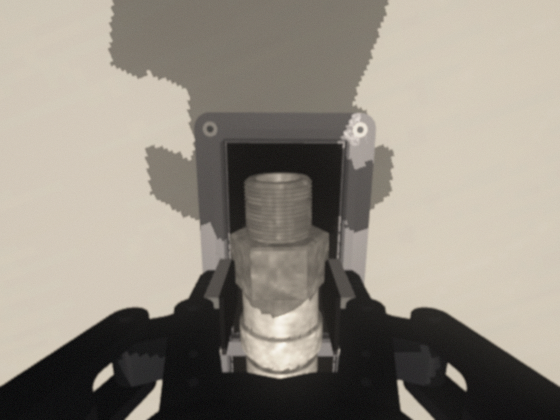

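The coupler is level and parallel above the slot. Lower and release.

Emit:
apply_moves(rows="0 -0.02 0.5 0 0 0 -1;0 0 0.35 0 0 0 -1;0 0 0.17 0 0 0 -1;0 0 0.08 0 0 0 -1;0 0 0 0 0 0 -1;0 0 0 0 0 0 -1")

```text
clock: 25.35
tool_pos: [439.0, -331.4, 20.1]
eef_rot: [0.533, 3.096, -0.0]
force: [-0.5, -0.3, -2.4]
finger_gap: 0.434
```

```bash
python3 plan.py cp2 20 1.233
```

```text
t 25.4 tgt [ 439.  -331.4] at [ 439.  -331.4   20.1] units [0. 0. 0.] psi 1.23 wz -0.003 gap 36.9 F [-0.5 -0.3 -2.4] q [-0.72  0.51  1.81  0.    0.82 -1.95]
```

Emit:
apply_moves(rows="0 0 0.05 0 0 0 -1;0 0 0 0 0 0 -1;0 0 0 0 0 0 0.2;0 0 0 0 0 0 0.2;0 0 0 0 0 0 0.2;0 0 0 0 0 0 0.2;0 0 0 0 0 0 0.2;0 0 -0.5 0 0 0 0.2;0 0 -1 0 0 0.14 0.2;0 0 -1 0 0 0.14 0.2;0 0 -1 0 0 0.14 0.2;0 0 -0.4 0 0 0.14 0.2;0 0 0 0 0 0.14 0.2;0 0 0 0 0 0.14 0.2;0 0 0 0 0 0.14 0.2;0 0 0 0 0 0.14 0.2;0 0 0 0 0 0.12 0.2;0 0 0 0 0 0 0.2")

```text
clock: 27.15
tool_pos: [439.0, -331.5, 117.2]
eef_rot: [2.232, 2.209, 0.0]
force: [0.5, 0.8, 0.3]
finger_gap: 0.599
```

```bash
python3 plan.py n2 9 -0.013
```

```text
t 27.1 tgt [ 670.9 -104.3] at [ 439.  -331.5  117.2] units [9.18 9.18 4.33] psi -0.01 wz 0.003 gap 50.9 F [0.5 0.8 0.3] q [-0.72  0.38  1.71  0.    1.05 -0.71]
```

Emit:
apply_moves(rows="0.918 0.918 0 0 0 0 1;0.918 0.918 0 0 0 0 1;0.918 0.918 0 0 0 0 1;0.918 0.918 0 0 0 0 1;0.918 0.918 0 0 0 0 1;0.918 0.918 0 0 0 0 1;0.918 0.918 0 0 0 0 1;0.918 0.918 0 0 0 0 1;0.918 0.918 0 0 0 0 1;0.918 0.918 0 0 0 0 1;0 0 0.9 0 0 0 1;0 0 1 0 0 0 1;0 0 0.6 0 0 0 1;0 0 0 0 0 0 1;0 0 0 0 0 0 1")

```text
clock: 28.65
tool_pos: [670.7, -104.5, 54.1]
eef_rot: [-2.232, -2.211, 0.0]
force: [0.1, 0.2, -0.5]
finger_gap: 1.0
```

```bash
python3 plan.py n2 9 -0.013; python3 - <<'E'
from bench import ctrl;import cv2
from h import *
f=ctrl.grab_frame("wrist");p=f["pixels"];q=proj(f,[670.9,-104.3,20])[0];print("pred",q)
cv2.imwrite("pics/w11.png",p)
# nut outline by distance from bench colour around prediction
x,y=q.astype(int);c=p[y-70:y+70,x-80:x+80].astype(int)
g=cv2.cvtColor(c.astype(np.uint8),cv2.COLOR_BGR2GRAY);print("\n".join(" ".join(f"{v:3d}" for v in r[::6]) for r in g[::8]))
E
```

```text
t 28.6 tgt [ 670.9 -104.3] at [ 670.7 -104.5   54.1] units [0.01 0.01 1.8 ] psi -0.009 wz 0.004 gap 85.0 F [ 0.1  0.2 -0.5] q [-0.22  0.6   1.48  0.    1.06 -0.21]
pred [278.56469494 248.95023192]
 95  97  96  93  96 100  99 165 165 165 163 165 162 164 163 163 165 167 166 165 165 166 165 164 165 166 166
 92  95  94  96  95  96  94  97 126 165 163 163 163 163 163 162 164 165 168 165 166 165 165 163 166 166 164
 94  93  95  94  97  96  95  96  95 134 165 153 132 162 165 164 164 167 166 162 165 164 165 164 166 164 165
 93  93  95  95  96  98  95  95  94  97  98  93  76  70  66  75 140 162  98 105 161 155 156 165 157 164 165
 92  94  93  95  94  97  93  98  96  96  91  74  90  99  99  90  84  74  73  76  98 100  97  97 100 102 164
 92  92  93  94  93  93  97  95  97  70  95  99 117 119 106 107 111 104 102  96  93  93 100  99 100  98 166
 96  93  94  94  94  95  94  96  74 106 118 112 113 100  95  96 106 102 157  96 105  97 101 100  97  98 166
 95  95  93  94  95  96  93  95  99 106 118  97  94  94  97  98  96  97  95 111 118  98 101  99  99 100 165
 93  94  93  92  93  95  93  98  95 103
[... 340 characters left out ...]
  93  93 140 139 191 164 162 166 164 165 164 163 163
 92  97  95  97 154 161 159 163 160 165 160 156 180 181 189 210 204 190 166 165 165 164 167 166 165 165 165
160 161 161 162 161 160 161 163 163 163 164 165 164 163 169 174 184 165 165 167 168 164 163 165 163 164 165
162 162 163 161 163 161 163 163 164 162 164 164 162 165 167 163 166 168 165 166 164 164 165 165 163 164 163
161 164 163 162 161 162 162 163 165 160 164 166 166 165 164 166 167 166 166 164 165 164 166 166 164 163 164
164 163 164 163 163 163 162 162 166 162 166 166 167 165 165 166 164 165 164 165 164 165 163 166 166 165 165
163 164 164 163 163 162 163 166 165 164 164 164 165 164 166 166 166 167 165 165 165 166 164 164 166 165 166
```

Read numerically, the nut has its flats left and right and its hole at about (285,247), against (279,249) predicted. Shift 3 mm and grip.

Emit:
apply_moves(rows="0 0.1 0.5 0 0 0 1;0 0 0.8 0 0 0 1;0 0 0.42 0 0 0 1;0 0 0 0 0 0 1;0 0 0 0 0 0 -1;0 0 0 0 0 0 -1;0 0 0 0 0 0 -1;0 0 0 0 0 0 -1;0 0 0 0 0 0 -1;0 0 0 0 0 0 -1;0 0 0 0 0 0 -1;0 0 -0.1 0 0 0 -1;0 0 0 0 0 0 -1")

```text
clock: 30.0
tool_pos: [673.5, -104.3, 13.8]
eef_rot: [2.232, 2.21, 0.001]
force: [-0.5, -0.7, -1.1]
finger_gap: 0.468
```

```bash
python3 plan.py n2 9 -0.013
```

```text
t 30.0 tgt [ 670.9 -104.3] at [ 673.5 -104.3   13.8] units [-0.   -0.1   0.19] psi -0.01 wz 0.003 gap 39.8 F [-0.5 -0.7 -1.1] q [-0.22  0.65  1.5   0.    0.99 -0.21]
```

Emit:
apply_moves(rows="0 0 -0.4 0 0 0 -1;0 0 -0.9 0 0 0 -1;0 0 -1 0 0 0 -1;0 0 -1 0 0 0 -1;0 0 -0.4 0 0 0 -1;0 0 0 0 0 0 -1;0 0 0 0 0 0 -1")

```text
clock: 30.7
tool_pos: [672.6, -104.1, 105.2]
eef_rot: [-2.232, -2.21, 0.001]
force: [-0.6, 0.1, -1.8]
finger_gap: 0.467
```

```bash
python3 plan.py n22 19 -0.013
```

```text
t 30.7 tgt [ 534.3 -364.8] at [ 672.6 -104.1  105.2] units [-10.48  -5.43   3.45] psi -0.01 wz 0.003 gap 39.7 F [-0.6  0.1 -1.8] q [-0.22  0.55  1.42 -0.    1.16 -0.21]
```

Emit:
apply_moves(rows="-0.953 -0.494 0 0 0 0 -1;-0.953 -0.494 0 0 0 0 -1;-0.953 -0.494 0 0 0 0 -1;-0.953 -0.494 0 0 0 0 -1;-0.953 -0.494 0 0 0 0 -1;-0.953 -0.494 0 0 0 0 -1;-0.953 -0.494 0 0 0 0 -1;-0.953 -0.494 0 0 0 0 -1;-0.953 -0.494 0 0 0 0 -1;-0.953 -0.494 0 0 0 0 -1;-0.953 -0.494 0 0 0 0 -1;0 0 0.8 0 0 0 -1;0 0 0.9 0 0 0 -1;0 0 0.8 0 0 0 -1;0 0 0 0 0 0 -1;0 0 0 0 0 0 -1;0 0 0 0 0 0 -1")

```text
clock: 32.4
tool_pos: [535.2, -365.2, 43.7]
eef_rot: [2.232, 2.21, 0.0]
force: [0.5, -0.9, -1.1]
finger_gap: 0.467
```

```bash
python3 plan.py n22 19 -0.013
```

```text
t 32.4 tgt [ 534.3 -364.8] at [ 535.2 -365.2   43.7] units [ 0.02 -0.04  0.99] psi -0.01 wz 0.003 gap 39.7 F [ 0.5 -0.9 -1.1] q [-0.66  0.58  1.56 -0.    1.   -0.65]
```

Emit:
apply_moves(rows="0.02 -0.04 0.4 0 0 0 -1;0 0 0.35 0 0 0 -1;0 0 0.15 0 0 0 -1;0 0 0.07 0 0 0 -1;0 0 0 0 0 0 -1;0 0 0 0 0 0 -1")

```text
clock: 33.0
tool_pos: [534.0, -364.6, 19.2]
eef_rot: [2.232, 2.21, 0.0]
force: [-0.1, -0.5, 0.1]
finger_gap: 0.469
```

```bash
python3 plan.py n22 19 -0.013
```

```text
t 33.0 tgt [ 534.3 -364.8] at [ 534.  -364.6   19.2] units [-0.01  0.01  0.01] psi -0.01 wz 0.003 gap 39.9 F [-0.1 -0.5  0.1] q [-0.66  0.61  1.58  0.    0.95 -0.65]
```

Emit:
apply_moves(rows="0 0 0 0 0 0 0.15;0 0 0 0 0 0 0.15;0 0 0 0 0 0 0.15;0 0 0 0 0 0 0.15;0 0 -0.4 0 0 0 0.15;0 0 -0.8 0 0 0 0.15;0 0 -1 0 0 0 0.15;0 0 -1 0 0 0 0.15;0 0 -1 0 0 0 0.15;-0.7 -0.9 -0.4 0 0 0 0.15;-0.7 -0.9 -0.4 0 0 0 0.15;-0.7 -0.9 -0.4 0 0 0 0.15;-0.7 -0.9 -0.4 0 0 0 0.15;-0.7 -0.9 -0.4 0 0 0 0.15;-0.7 -0.9 0 0 0 0 0.15;-0.7 -0.9 0 0 0 0 0.15;-0.7 -0.9 0 0 0 0 0.15;-0.7 -0.9 0 0 0 0 0.15;0 0 0 0 0 0 0.15")

```text
clock: 34.9
tool_pos: [327.0, -522.2, 175.0]
eef_rot: [2.236, 2.206, -0.003]
force: [-0.4, 0.2, 0.3]
finger_gap: 0.574
```

```bash
python3 - <<'E'
from bench import ctrl;import cv2
from h import *
import json
f=ctrl.grab_frame("top");s=ctrl.grab_frame("side")
P=json.load(open("poses.json"))
def c(f,xy,w,h,k):
    u=proj(f,[*xy,12])[0].astype(int);p=f["pixels"][u[1]-h:u[1]+h,u[0]-w:u[0]+w];return cv2.resize(p,(400,300),interpolation=cv2.INTER_CUBIC)
a=[c(f,P["tb"][:2],60,45,0),c(f,P["tc"][:2],72,54,0)];b=[c(s,P["tb"][:2],60,45,0),c(s,P["tc"][:2],60,45,0)]
cv2.imwrite("pics/fin.png",np.vstack([np.hstack(a),np.hstack(b)]))
import pickle
o=pickle.load(open("d0.pkl","rb"))["top"]["pixels"]
for n,(u,v) in {"small_c":(275,141),"small_n":(283,272)}.items():
    t=o[v-14:v+14,u-18:u+18];r=cv2.matchTemplate(f["pixels"][v-30:v+30,u-36:u+36],t,cv2.TM_CCOEFF_NORMED);_,m,_,l=cv2.minMaxLoc(r);print(n,m,l[0]-18,l[1]-16)
def pk(xy,t,z): print(proj(f,[*tr(xy,np.array(P[t][:2]),P[t][2]),z])[0].round(1))
print(ctrl.read_state()["force"])
E
```

```text
small_c 0.9995900392532349 0 0
small_n 0.9963057637214661 0 0
[-0.3188315   0.32016262 -0.88221498]
```

View pics/fin.png

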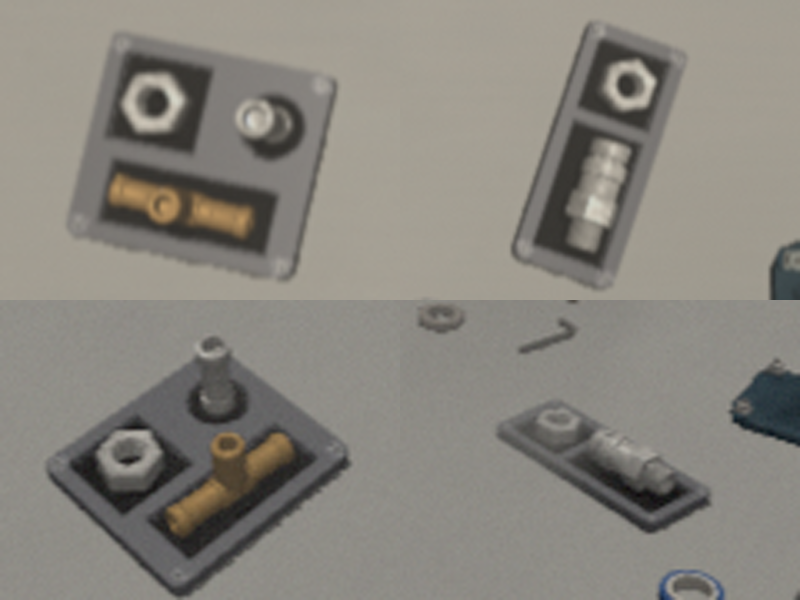

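The last view shows all five parts in their pockets: tee branch top at (162,205), nuts at (153,102) and (629,84), stub top at (258,117), coupler ends at (612,142) and (583,245). I'll turn these into offsets in the tray frames.

```bash
python3 - <<'E'
from h import *;import json,pickle
f=pickle.load(open("d0.pkl","rb"))["top"];P=json.load(open("poses.json"))
for n,t,x0,uv,z,c in(("tee","tb",0,(162,205),61,(-39,0)),("tee run","tb",0,(181,206),20,(-39,0)),("nut1","tb",0,(153,102),26,(30,38)),("stub","tb",0,(258,117),69,(30,-46)),("nut2","tc",400,(629,84),26,(63,0)),("coupler","tc",400,(597.5,193.5),24,(-38,0))):
    w,h,k=(60,45,120/400) if t=="tb" else (72,54,144/400)
    o=proj(f,[*P[t][:2],12])[0].astype(int)-[w,h]
    q=ray(f,[o+(np.array(uv)-[x0,0]+.5)*k-.5],z)[0];th=P[t][2]
    print(n,(tr(q-np.array(P[t][:2]),0,-th)-c).round(1))
E
```

```text
tee [0.2 4.2]
tee run [0.1 3.5]
nut1 [-0.5  0.1]
stub [ 3.2 -2.7]
nut2 [-1.1  0.5]
coupler [ 2.  -3.2]
```

All offsets are 5 mm or less, inside the limits. Handing in.

```bash
python3 -c "from bench import ctrl;print(ctrl.job_done())"
```

```text
the job is handed in; nothing more can be done
None
```

I placed all five parts in their pockets and handed the job in at about 35 s of the 109 s allowed; the hand-in gives no verdict.

**Final camera check:** in the last top and side views every part sits upright or flat in its pocket. Offsets from the pocket centres, in tray x and y and measured from the top view, are below (limits are 12 mm, 13 mm for nuts):

| Part | Tray | Offset x (mm) | Offset y (mm) |
|---|---|---|---|
| Tee | three-pocket | 0.2 | 4.2 |
| Stub | three-pocket | 3.2 | -2.7 |
| Big nut | three-pocket | -0.5 | 0.1 |
| Coupler | two-pocket | 2.0 | -3.2 |
| Other big nut | two-pocket | -1.1 | 0.5 |

**Bystanders:** image matching showed the small coupler and small nut unmoved, at 0 pixels of shift.

**Limits of the checks:**
- The top and side cameras disagreed by a steady 2–3 mm, about what the calibration allows.
- I judged that the parts rest on the pocket floors by eye, plus the wrist force at touchdown for the second nut. I did not measure their heights.
- No check failed.

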